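# Close the shaker's sliding guard and start it

## Robot

A 7-joint arm with a two-finger parallel gripper is mounted at the origin on a cart in front of the work surface, level with it; the furniture and walls round the work are solid. World frame = base frame: x ahead of the robot, y to its left, z up, the work surface at z = 0. Lengths are in m, angles in degrees, forces in N, time in s.
With the tool pointing down it reaches from about 0.375 to 0.925 m from the base axis. Payload 3.1 kg.
Tool frame: the origin (TCP) lies at the very end of the fingers, on their centre line; the grasp point (between the pads) lies behind it (ctrl.tcp_to_grasp is the z of the grasp point in the tool frame, in m); z points along the fingers, y is the direction in which the jaws open and shut (so a half turn about z gives the same grasp; the last joint's range is limited). The gripper opens to 85 mm and grips with 20 to 120 N. Pads are 22 mm wide; open, the fingers measure 114 mm over their backs; the gripper's body (76 mm by 85 mm) begins 54 mm behind the grasp point. The pads swing forward as they close: fully open they stand 13 mm farther back than shut.
Start: joints at [60.573, 21.939, 2.515, 91.553, -1.026, 66.532, -2.859], TCP at [0.263, -0.595, 0.231] pointing down, gripper open.
Joint ranges: [-149.38, 149.38], [-23.57, 123.04], [-84.95, 90], [0, 143.3], [-89.99, 269.99], [3.08, 112.72], [-163.45, 163.45]. Speed limits (degrees/s): [159.86, 159.86, 180, 180, 180, 180, 180].

## Interface

Orientations are given as a 3x3 rotation matrix whose columns are the frame's x, y, z axes.
In Python, from plant import ctrl gives the robot as it stands.
- The arm moves only by the shell command python3 -m jog 'ROWS' [FORCE]. ROWS is JSON, one flat list of numbers, 7 for each row, row after row: the shift along the tool's x, y, z in mm, then the turn, a rotation vector about the tool's x, y, z in rad, then the opening, from -1 (shut) to 1 (fully open). A call has 1 to 8 rows; each row shifts and turns the commanded pose from where the row before left it, along the tool's axes as they then stand; what a row does not reach is not made up. A row lasts 1/10 s, in which the tool goes at most 50 mm and 8.59 degrees, less where a joint would pass 70% of its speed; a pose out of reach is approached as far as the arm can. A call with a gripper value outside its range is refused whole. The fingers move at their own pace and stop on an object; FORCE is the grip in N (left out, the last holds). Time passes only in rows, so rows that do not move let the fingers close. It gives the time, the measured TCP pose, the force and the opening at its end, in the units of the state.
- ctrl.sense(): the state, without advancing time (a new reading comes with each control period).
- ctrl.get_image(name): name is "scene" or "top" or "wrist"; returns a dict with "pixels" (384x512x3 uint8, red, green, blue), "camera_matrix" (3x3 intrinsics, pixels), "distortion" ([k1, k2, p1, p2, k3] as OpenCV has them; the pictures are not rectified), "T" (4x4, takes a point from camera to world coordinates). Camera axes: x right, y down, z forward; pixel columns grow to the right and rows downward; lengths in m; the calibration is good to about 2 mm. A picture is of the moment at which its call begins. There is no depth.
- ctrl.hand_in(): hands the job in, once; it reports no verdict.
Trained networks look in the newest picture that a camera, given by its name, has taken for a name from the list of things; names that differ only in an ending like _2 or _b are one class to them, and where a whole thing is asked for, a point or a joint stands for the part that bears it (a point fixed in the world has none). Each returns a list of dicts, best first, with "confidence" (0 to 1); they miss things now and then, are a little off and sometimes report something else, mostly with a low value. They report only what shows in the picture. A call takes as long as a camera call.
- ctrl.silhouettes(camera, target): "pixels" (384x512 bool, what is visible of it) and "location" ([column, row] in pixels, amid what is visible of it).
The state is a dict: "time": time; "joints": joint angles; "qd": joint speeds; "joint_torque": joint torques, N m; "tool_pos": TCP position; "eef_rot": TCP orientation; "ft_force": force on the tool from outside, world axes, zero at the start; "ft_torque": the same for the moment, N m; "finger_gap": opening from 0.0 (shut) to 1.0 (fully open).
Only numpy, scipy, OpenCV 4.12 (cv2) and the standard library are available. Lean on these libraries where they do the work, as an engineer would, in place of code of your own. Each camera call takes 0.05 s, during which the arm holds its last target.

## Task

Someone left the steel forceps lying across the open top of the vial shaker. Take them off and lay them down on the bench clear of the machine, then push the clear sliding guard fully shut until its latch clicks in, and only when it is locked press the green start button. Leave the bottle, the petri dish and the timer around the machine undisturbed.

Things in the scene. Friction and masses are not known exactly. Their poses are not given: they have to be found in the camera images.
- shaker: vial shaker, a fixed white box spanning x -135..+100 and y -165..+185 mm in its own frame; flat deck 85 mm above the bench. Origin on the bench, own x away from the display side, z up. Two aluminium guides run along y on the deck, 13 mm high, at x = 70..87 and -87..-70 mm. At the -y end a grey stop bar 18 mm above the deck, face at y = -135 mm, meets the guard when shut.
- opening (a point): centre of the shaker's open sample well at deck height (shaker frame x 0, y -65, z 85 mm), 72 mm in x, 120 mm in y; axes as the shaker's. In it a fixed blue rack holds three capped vials, fixed too, their tops 17 mm below the deck.
- latch_top (a point): middle of the top of the grey latch housing, where its red pin comes out, 34 mm above the deck. The housing stands on the back guide, x 50..94, y 7..33 mm of the shaker's frame; the pin stands 10 mm above it at rest.
- guard (a joint): sliding clear guard with orange edge strips and an upright black handle, on the deck between the guides. 0 = shut, grows in m as it opens to the shaker's +y (to 0.15): push it towards -y. It slides with about 1 N; over about the last 22 to 6 mm a wedge lifts the spring plunger and the push rises to about 8 N, then the plunger drops behind the wedge and locks it (1 mm play).
- guard_handle (a point): centre of the guard's upright black handle rib: 64 mm long (shaker x), 9 mm thick (shaker y), from 9 to 43 mm above the deck, this point 26 mm above the deck; axes as the shaker's. With the guard shut it is at x 0, y -55 mm of the shaker's frame.
- plunger (a joint): the latch's spring plunger (red pin on top of the grey housing): 0 = down at rest, grows upwards in metres to about 0.006 while the guard's wedge passes beneath it, and drops back to 0 with a click when the guard is locked
- start (a joint): green start button: 0 = up, grows in metres as it is pressed down, 0.006 = fully down (about 5 N); springs back
- start_top (a point): centre of the green button's top face (26 mm across), which faces up, on the shaker's front apron
- forceps_center (a point): centre of the steel forceps lying flat, half-way up: 17 mm wide (own x), 127 mm long (own y), 10 mm thick (own z), 24 g; they lie across the shaker's open well on the deck and are pinched across their width
- petri: closed petri dish, 91 mm across, 16 mm high, behind the shaker; origin at the centre of its underside
- timer: white bench timer, 70 x 62 x 20 mm, lying on the bench left of the shaker; origin at the centre of its underside
- bottle: brown glass bottle with a black stopper, 49 mm across, 98 mm tall, standing on the bench behind the shaker; origin at the centre of its underside

How it is judged:
By the outcome, as a careful person would: the job done as asked, in the order asked, and still so for the second after the job is handed in, with the robot touching nothing.
It also fails if it takes over 58 s, if anything falls off the work surface, if the arm or the gripper's body presses on something with over 40 N, if the wrist force passes 120 N, or if a joint passes its speed limit or range.

## Working session

There is one attempt and no reset: what is moved stays moved. The work goes in short steps, Python scripts to look and compute and a shell command to move; the robot and the scene stay as the last step left them, time stands still between calls to the robot, and variables do not carry over. Pictures are saved under pics/ and viewed, and the job is handed in when it is done.

```bash
ls; mkdir -p pics; python3 - <<'E'
from plant import ctrl
import cv2,numpy as np
s=ctrl.sense();print(s['time'],s['tool_pos'],np.round(s['eef_rot'],3),s['finger_gap'],ctrl.tcp_to_grasp)
for n in ["scene","top"]:
    im=ctrl.get_image(n);cv2.imwrite(f"pics/{n}0.png",im["pixels"][:,:,::-1])
    print(n,np.round(im["camera_matrix"],1).tolist(),im["distortion"],np.round(im["T"],4).tolist())
    for t in ["shaker","opening","latch_top","guard_handle","start_top","forceps_center","petri","timer","bottle"]:
        try:
            r=ctrl.silhouettes(n,t); print(t,[(round(d["confidence"],2),np.round(d["location"],1).tolist(),int(d["pixels"].sum())) for d in r[:2]])
        except Exception as e: print(t,e)
E
```

```text
pics
0.0 [ 0.26216147 -0.59374862  0.22987933] [[ 0.915  0.404 -0.001]
 [ 0.404 -0.915  0.002]
 [-0.    -0.003 -1.   ]] 1.0026301191377718 -0.0187
scene [[432.5, 0.0, 253.0], [0.0, 432.5, 190.3], [0.0, 0.0, 1.0]] [0.00956204 0.         0.         0.         0.        ] [[0.9078, -0.2532, 0.3345, 0.3297], [-0.4194, -0.5314, 0.736, -0.5168], [-0.0086, -0.8084, -0.5886, 0.5878], [0.0, 0.0, 0.0, 1.0]]
shaker [(0.64, [250.6, 223.9], 19720)]
opening [(0.73, [246.8, 228.3], 19726), (0.73, [302.1, 170.1], 432)]
latch_top [(0.79, [249.9, 229.3], 20298), (0.64, [348.0, 217.8], 623)]
guard_handle [(0.94, [242.6, 186.9], 3188)]
start_top []
forceps_center [(0.67, [241.4, 183.1], 3265), (0.59, [271.3, 220.4], 412)]
petri [(0.75, [350.2, 220.4], 625)]
timer []
bottle [(0.56, [302.0, 169.6], 411)]
top [[469.4, 0.0, 262.9], [0.0, 469.4, 192.0], [0.0, 0.0, 1.0]] [-0.13878416  0.          0.          0.          0.        ] [[-0.0242, -0.9933, 0.1131, 0.5289], [-0.9997, 0.0252, 0.0067, 0.1082], [-0.0095, -0.1129, -0.9936, 1.0999], [0.0, 0.0, 0.0, 1.0]]
shaker [(0.88, [279.4, 214.0], 17057), (0.65, [247.2, 149.0], 439)]
opening [(0.69, [278.3, 216.5], 17128)]
latch_top [(0.62, [278.4, 214.2], 17204)]
guard_handle [(0.82, [247.8, 209.7], 4681)]
start_top []
forceps_center []
petri [(0.77, [304.4, 140.5], 1184)]
timer [(0.84, [172.6, 246.7], 820)]
bottle [(0.77, [245.5, 149.0], 460)]
```

```bash
python3 -c "
import cv2
a=cv2.imread('pics/top0.png');cv2.imwrite('pics/top0z.png',cv2.resize(a[110:310,130:380],None,fx=3,fy=3,interpolation=cv2.INTER_CUBIC))
"
```

```text
(no output)
```

View pics/scene0.png

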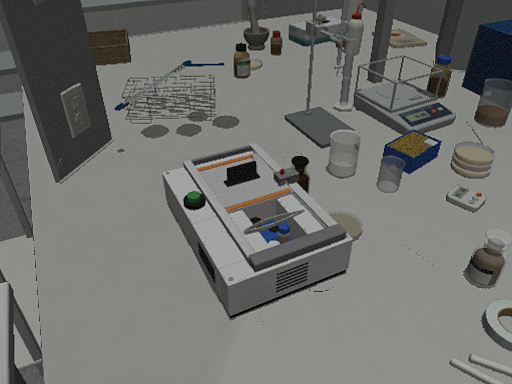

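View pics/top0.png

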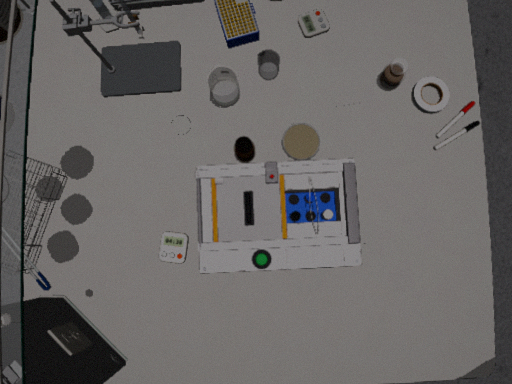

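```bash
sleep 1; ls -la pics
```

```text
total 1176
drwxr-xr-x 2 agent agent   4096 Dec  6 14:49 .
drwxr-xr-x 3 agent agent   4096 Dec  6 14:49 ..
-rw-r--r-- 1 agent agent 351890 Dec  6 14:49 scene0.png
-rw-r--r-- 1 agent agent 339861 Dec  6 14:49 top0.png
-rw-r--r-- 1 agent agent 503611 Dec  6 14:49 top0z.png
```

View pics/top0z.png

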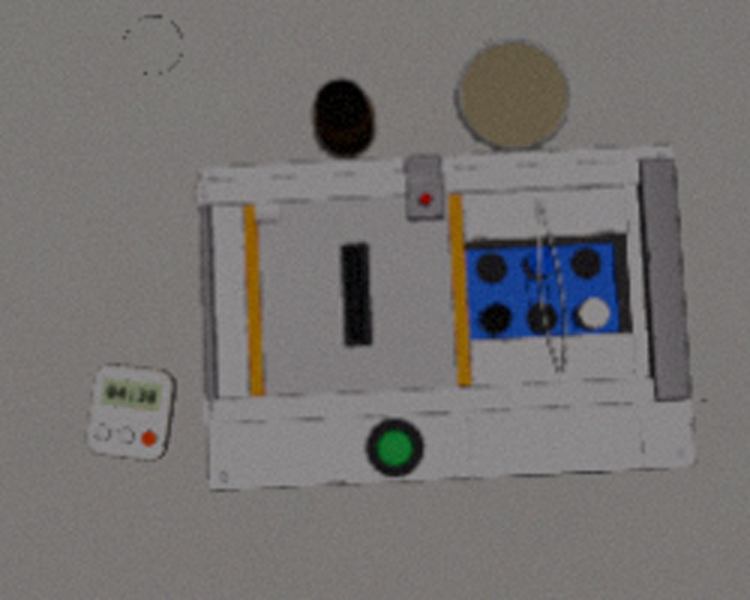

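The scene view shows the forceps across the well at (272,220), the handle at (242,173) and the green button at (194,199). The top view (zoomed) shows the forceps from (540,203) to (562,372), the handle at (357,295), the button at (395,448) and the latch pin at (425,199). Next I'll fit the shaker pose.

```bash
cat > h.py <<'E'
from plant import ctrl
import cv2,numpy as np
from scipy.optimize import least_squares
def ray(im,px,z):
    K,D,T=np.array(im["camera_matrix"]),np.array(im["distortion"]),np.array(im["T"])
    u=cv2.undistortPoints(np.array(px,float).reshape(-1,1,2),K,D).reshape(-1,2)
    d=np.c_[u,np.ones(len(u))]@T[:3,:3].T
    z=np.broadcast_to(z,len(u))
    return T[:3,3]+d*((z-T[2,3])/d[:,2])[:,None]
def proj(im,P):
    T=np.linalg.inv(np.array(im["T"]))
    r,_=cv2.Rodrigues(T[:3,:3])
    return cv2.projectPoints(np.array(P,float).reshape(-1,1,3),r,T[:3,3].copy(),np.array(im["camera_matrix"]),np.array(im["distortion"]))[0].reshape(-1,2)
E
python3 - <<'E'
from h import *
im=ctrl.get_image("top"); sc=ctrl.get_image("scene")
zp=lambda p:np.array(p,float)/3+[130,110]
corn=ray(im,zp([(200,172),(675,147),(692,465),(210,490)]),.085)
print(np.round(corn,4))
L=np.array([(100,185),(100,-165),(-135,-165),(-135,185)])/1000
w=corn[:,:2]
def f(p):
    c,s=np.cos(p[2]),np.sin(p[2]);return (L@np.array([[c,s],[-s,c]])+p[:2]-w).ravel()
r=least_squares(f,[.5,0,0]);print(r.x,np.degrees(r.x[2]),np.round(f(r.x)*1000,1))
x,y,th=r.x;c,s=np.cos(th),np.sin(th)
def S(p): return [x+c*p[0]-s*p[1],y+s*p[0]+c*p[1],p[2]]
def inv(p): d=np.array(p[:2])-[x,y];return np.round([c*d[0]+s*d[1],-s*d[0]+c*d[1]],4)
for n,px,z in [("handle",(357,244),.128),("handle bot",(357,295),.128),("pin",(425,199),.129),("btn",(395,448),.085),("fA",(540,203),.09),("fB",(562,372),.09),("stopface",(641,270),.103)]:
    p=ray(im,zp([px]),z)[0];print(n,np.round(p,4),inv(p))
for n,px in [("fc",[(272,220.5)]),("fe1",[(245,232)]),("fe2",[(305,208)])]:
    p=ray(sc,px,.09)[0];print("scene",n,np.round(p,4),inv(p))
for n,px,z in [("btn",(194,196),.085),("pin",(282,172),.129)]:
    p=ray(sc,[px],z)[0];print("scene",n,np.round(p,4),inv(p))
for n,t,z in [("top","petri",.016),("top","timer",.02),("top","bottle",.098)]:
    d=ctrl.silhouettes(n,t)[0];print(t,np.round(ray(im,[d["location"]],z)[0],3))
P=sc["pixels"][:,:,::-1][140:300,150:360]
cv2.imwrite("pics/scz.png",cv2.resize(P,None,fx=3.7,fy=3.7,interpolation=cv2.INTER_CUBIC))
E
```

```text
[[ 0.7027  0.2594  0.085 ]
 [ 0.7125 -0.0895  0.085 ]
 [ 0.4809 -0.0917  0.085 ]
 [ 0.4718  0.2546  0.085 ]]
[0.60970763 0.07361616 0.02326038] 1.3327213870030852 [ 2.6  1.5  1.   0.5 -2.3 -2.8 -1.4  0.8]
handle [0.6417 0.1437 0.128 ] [0.0336 0.0694]
handle bot [0.6062 0.1445 0.128 ] [-0.0019  0.0709]
pin [0.6719 0.0957 0.129 ] [0.0627 0.0206]
btn [0.499  0.1213 0.085 ] [-0.1095  0.0502]
fA [0.6727 0.0119 0.09  ] [ 0.0615 -0.0632]
fB [5.502e-01 4.000e-04 9.000e-02] [-0.0612 -0.0718]
stopface [ 0.6208 -0.0573  0.103 ] [ 0.0081 -0.1312]
scene fc [0.6048 0.008  0.09  ] [-0.0065 -0.0654]
scene fe1 [5.488e-01 5.000e-04 9.000e-02] [-0.0626 -0.0716]
scene fe2 [0.676  0.0139 0.09  ] [ 0.0649 -0.0613]
scene btn [0.504  0.1442 0.085 ] [-0.1041  0.073 ]
scene pin [0.6654 0.087  0.129 ] [0.056  0.0121]
petri [0.769 0.022 0.016]
timer [0.529 0.329 0.02 ]
bottle [0.739 0.147 0.098]
```

View pics/scz.png

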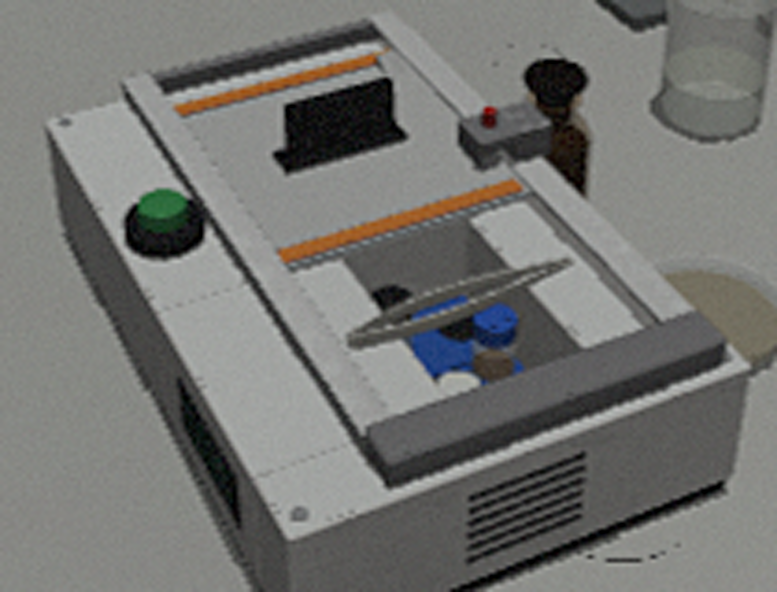

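```bash
cat >> h.py <<'E'
def tri(ims,pxs):
    A=np.zeros((3,3));b=np.zeros(3)
    for im,p in zip(ims,pxs):
        o=np.array(im["T"])[:3,3];d=ray(im,[p],0.)[0]-o;d/=np.linalg.norm(d)
        M=np.eye(3)-np.outer(d,d);A+=M;b+=M@o
    X=np.linalg.solve(A,b);return X
def go(pos,yaw=None):
    s=ctrl.sense();R=np.array(s['eef_rot']);p=np.array(s['tool_pos'])
    if yaw is not None:
        a=np.radians(yaw);Rt=np.array([[np.cos(a),np.sin(a),0],[np.sin(a),-np.cos(a),0],[0,0,-1]])
        rv=cv2.Rodrigues(R.T@Rt)[0].ravel();print("rot",np.round(rv,3))
        print("shift after rot mm",np.round(Rt.T@(np.array(pos)-p)*1000,1))
    print("t",round(s['time'],2),"shift mm",np.round(R.T@(np.array(pos)-p)*1000,1),"pos",np.round(p,4),"F",np.round(s['ft_force'],2),"gap",round(s['finger_gap'],3))
E
python3 - <<'E'
from h import *
im=ctrl.get_image("top"); sc=ctrl.get_image("scene")
zp=lambda p:np.array(p,float)/3+[130,110]
sp=lambda p:np.array(p,float)/3.7+[150,140]
for n,a,b in [("btn",(395,446),(162,203)),("pin",(425,199),(489,112)),("fA",(540,203),(570,262)),("fB",(562,372),(350,345)),("handle TL",(357,244),(392,83)),("handle BL",(357,345),(288,108)),("cornerFR",(692,465),(290,540)),("cornerFL",(210,490),(48,122)),("cornBR",(675,147),(745,372))]:
    X=tri([im,sc],[zp(a),sp(b)]);print(n,np.round(X,4),np.round(proj(im,X)[0]-zp(a),1),np.round(proj(sc,X)[0]-sp(b),1))
go([.612,.0068,.18],5.7)
E
```

```text
btn [0.4995 0.1214 0.1046] [-0.2  0.7] [ 0.9 -0.1]
pin [0.6716 0.096  0.126 ] [-0.2  0.4] [ 0.4 -0.1]
fA [0.6731 0.0116 0.086 ] [-0.   0.1] [ 0.1 -0. ]
fB [5.492e-01 5.000e-04 8.720e-02] [-0.2  0.5] [ 0.7 -0.1]
handle TL [0.6399 0.1447 0.1249] [-0.4  1. ] [ 1.1 -0.1]
handle BL [0.5741 0.1444 0.127 ] [ 0.4 -1.2] [-1.4  0.1]
cornerFR [ 0.4802 -0.0923  0.0809] [-0.1  0.2] [ 0.4 -0. ]
cornerFL [0.4718 0.2551 0.0811] [ 0.  -0.1] [-0.1  0. ]
cornBR [ 0.7108 -0.089   0.0813] [-0.5  1. ] [ 1.5 -0.2]
rot [ 0.    -0.     0.316]
shift after rot mm [ 407.4 -563.7   51.3]
t 1.35 shift mm [ 562.6 -409.    51.3] pos [ 0.2626 -0.5946  0.2313] F [-0.32  0.61  0.11] gap 1.001
```

```bash
python3 -m jog '[0,0,0,0,0,0.105,0, 0,0,0,0,0,0.105,0, 0,0,0,0,0,0.106,0, 29,-40,3,0,0,0,0, 29,-40,3,0,0,0,0, 29,-40,3,0,0,0,0, 29,-40,3,0,0,0,0, 29,-40,3,0,0,0,0]' && python3 -m jog '[29,-40,3,0,0,0,0, 29,-40,3,0,0,0,0, 29,-40,3,0,0,0,0, 29,-40,3,0,0,0,0, 29,-40,3,0,0,0,0, 29,-40,3,0,0,0,0, 29,-40,3,0,0,0,0, 29,-40,3,0,0,0,0]' && python3 -m jog '[15,-22,2,0,0,0,0, 15,-22,2,0,0,0,0, 0,0,0,0,0,0,0, 0,0,0,0,0,0,0]'; python3 - <<'E'
from h import *
go([.6115,.0061,.078],5.7)
w=ctrl.get_image("wrist");cv2.imwrite("pics/w1.png",w["pixels"][:,:,::-1])
print(proj(w,[[.6115,.0061,.09]]))
print([(round(d["confidence"],2),np.round(d["location"],1),d["pixels"].sum()) for d in ctrl.silhouettes("wrist","forceps_center")])
E
```

```text
time: 2.15
tool_pos: [0.3877, -0.3795, 0.2165]
eef_rot: [[0.995, 0.099, 0.001], [0.099, -0.995, -0.001], [0.001, 0.001, -1.0]]
ft_force: [0.2, 0.5, 0.0]
finger_gap: 0.499
time: 2.95
tool_pos: [0.5868, -0.038, 0.1925]
eef_rot: [[0.995, 0.099, 0.001], [0.099, -0.995, -0.0], [0.001, 0.0, -1.0]]
ft_force: [0.3, -0.8, 0.0]
finger_gap: 0.499
time: 3.35
tool_pos: [0.6113, 0.0076, 0.1881]
eef_rot: [[0.995, 0.101, -0.0], [0.101, -0.995, -0.0], [-0.0, 0.0, -1.0]]
ft_force: [0.4, -0.3, -1.1]
finger_gap: 0.504
rot [0.    0.    0.002]
shift after rot mm [1.000e-01 1.500e+00 1.101e+02]
t 3.35 shift mm [1.000e-01 1.500e+00 1.101e+02] pos [0.6113 0.0076 0.1881] F [ 0.37 -0.32 -1.12] gap 0.504
[[260.71144736 194.3389805 ]]
[(0.89, array([265.9, 204.1]), np.int64(133))]
```

View pics/w1.png

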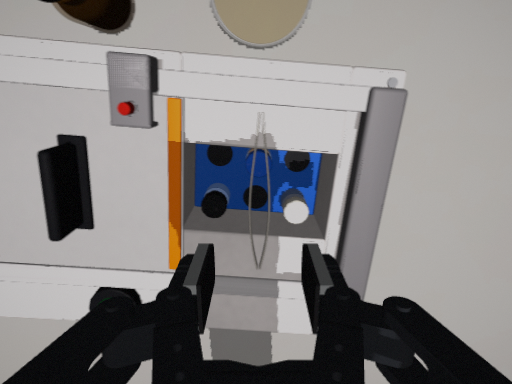

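The forceps lie at (260,112)–(258,268), centred at about (260,192), midway between the fingers. This agrees with the predicted point. I'll descend and grip.

```bash
python3 -m jog '[0,1.5,35,0,0,0,0, 0,0,35,0,0,0,0, 0,0,25,0,0,0,0, 0,0,15,0,0,0,0, 0,0,0,0,0,0,0]' 30 && python3 - <<'E'
from h import *
go([.6115,.0061,.078],5.7)
w=ctrl.get_image("wrist");cv2.imwrite("pics/w2.png",w["pixels"][:,:,::-1])
E
```

```text
time: 3.95
tool_pos: [0.6091, 0.0038, 0.0759]
eef_rot: [[0.995, 0.098, -0.005], [0.098, -0.995, -0.001], [-0.005, 0.0, -1.0]]
ft_force: [-0.3, -0.6, -0.2]
finger_gap: 0.498
rot [ 0.     0.005 -0.002]
shift after rot mm [ 2.6 -2.1 -2.1]
t 3.95 shift mm [ 2.6 -2.1 -2.1] pos [0.6091 0.0038 0.0759] F [-0.27 -0.64 -0.15] gap 0.498
```

View pics/w2.png

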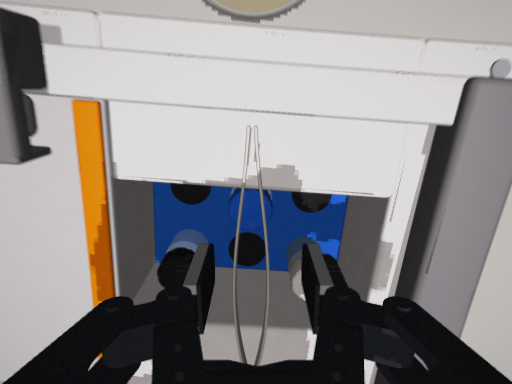

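The forceps run between the two pads at about columns 236–268, so I'll close.

```bash
python3 -m jog '[0,0,0,0,0,0,-1, 0,0,0,0,0,0,-1, 0,0,0,0,0,0,-1, 0,0,0,0,0,0,-1, 0,0,0,0,0,0,-1, 0,0,0,0,0,0,-1]' 30 && python3 -m jog '[0,0,-5,0,0,0,-1, 0,0,-15,0,0,0,-1, 0,0,-30,0,0,0,-1, 0,0,-40,0,0,0,-1, 0,0,-10,0,0,0,-1]'; python3 - <<'E'
from h import *
go([.55,-.23,.10],5.7)
w=ctrl.get_image("wrist");cv2.imwrite("pics/w3.png",w["pixels"][:,:,::-1])
E
```

```text
time: 4.6
tool_pos: [0.6132, 0.0057, 0.0803]
eef_rot: [[0.995, 0.1, 0.004], [0.1, -0.995, -0.0], [0.004, 0.0, -1.0]]
ft_force: [-0.6, -0.3, 5.6]
finger_gap: 0.178
time: 5.1
tool_pos: [0.6148, 0.0062, 0.1841]
eef_rot: [[0.995, 0.1, 0.009], [0.1, -0.995, 0.0], [0.009, 0.0, -1.0]]
ft_force: [0.8, 0.2, 1.6]
finger_gap: 0.179
rot [ 0.    -0.009  0.001]
shift after rot mm [-87.9 228.6  84.1]
t 5.1 shift mm [-88.8 228.5  83.4] pos [0.6148 0.0062 0.1841] F [0.77 0.17 1.56] gap 0.179
```

View pics/w3.png

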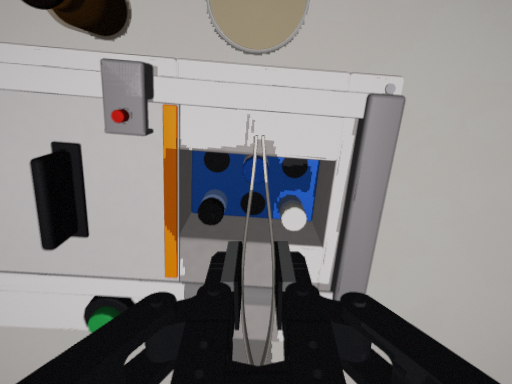

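The forceps are held between the pads (gap 0.18, about 15 mm). I'll carry them to the right of the machine.

```bash
python3 -m jog '[-15,38,0,0,0.009,0,-1, -15,38,0,0,0,0,-1, -15,38,0,0,0,0,-1, -15,38,0,0,0,0,-1, -15,38,0,0,0,0,-1, -14,38,0,0,0,0,-1, 0,0,0,0,0,0,-1, 0,0,0,0,0,0,-1]' && python3 -m jog '[0,0,40,0,0,0,-1, 0,0,40,0,0,0,-1, 0,0,40,0,0,0,-1, 0,0,30,0,0,0,-1, 0,0,12,0,0,0,-1, 0,0,5,0,0,0,-1, 0,0,0,0,0,0,-1]'; python3 - <<'E'
from h import *
go([.55,-.23,.003],5.7)
w=ctrl.get_image("scene");cv2.imwrite("pics/s3.png",w["pixels"][:,:,::-1])
E
```

```text
time: 5.95
tool_pos: [0.544, -0.2316, 0.1764]
eef_rot: [[0.995, 0.096, 0.007], [0.096, -0.995, 0.002], [0.007, -0.001, -1.0]]
ft_force: [-0.3, -0.1, -0.4]
finger_gap: 0.175
time: 6.65
tool_pos: [0.5479, -0.2289, 0.0109]
eef_rot: [[0.995, 0.101, 0.01], [0.101, -0.995, 0.001], [0.01, -0.0, -1.0]]
ft_force: [0.2, -0.7, -0.4]
finger_gap: 0.178
rot [-0.    -0.01   0.002]
shift after rot mm [2.  1.3 7.9]
t 6.65 shift mm [1.9 1.3 7.9] pos [ 0.5479 -0.2289  0.0109] F [ 0.21 -0.72 -0.42] gap 0.178
```

View pics/s3.png

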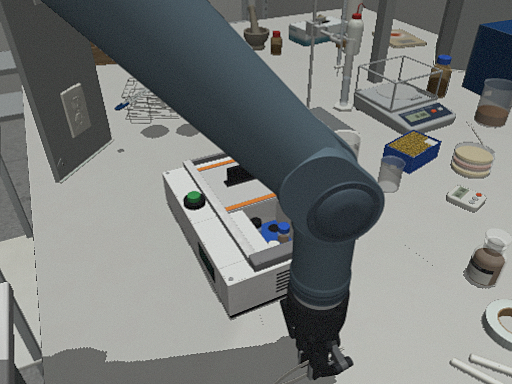

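```bash
python3 -m jog '[0,0,3,0,0.009,0,-1, 0,0,3,0,0,0,-1, 0,0,1,0,0,0,-1, 0,0,0,0,0,0,-1]' && python3 - <<'E'
from h import *
go([.55,-.23,.003],5.7)
E
```

```text
time: 7.1
tool_pos: [0.5472, -0.2301, 0.0039]
eef_rot: [[0.995, 0.099, 0.018], [0.099, -0.995, 0.002], [0.018, 0.0, -1.0]]
ft_force: [-0.3, 0.2, -0.9]
finger_gap: 0.176
rot [ 0.    -0.018  0.   ]
shift after rot mm [2.8 0.2 0.9]
t 7.1 shift mm [2.7 0.2 0.9] pos [ 0.5472 -0.2301  0.0039] F [-0.32  0.2  -0.94] gap 0.176
```

```bash
python3 -m jog '[0,0,1,0,-0.018,0,-1, 0,0,2,0,0,0,-1, 0,0,0,0,0,0,-1]' && python3 - <<'E'
from h import *
go([.55,-.23,.003],5.7)
w=ctrl.get_image("wrist");cv2.imwrite("pics/w4.png",w["pixels"][:,:,::-1])
E
```

```text
time: 7.4
tool_pos: [0.5479, -0.2298, 0.0006]
eef_rot: [[0.995, 0.1, 0.001], [0.1, -0.995, -0.0], [0.001, 0.0, -1.0]]
ft_force: [-0.5, 0.6, -0.2]
finger_gap: 0.18
rot [ 0.    -0.001  0.001]
shift after rot mm [ 2.1  0.4 -2.4]
t 7.4 shift mm [ 2.1  0.4 -2.4] pos [ 0.5479 -0.2298  0.0006] F [-0.54  0.61 -0.16] gap 0.18
```

View pics/w4.png

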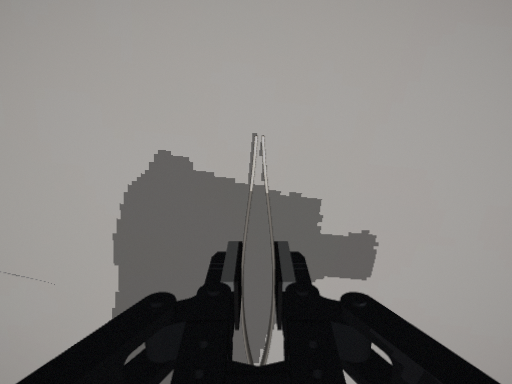

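```bash
python3 -m jog '[0,0,2,0,0,0,-1, 0,0,0,0,0,0,-1]' && python3 -m jog '[0,0,0,0,0,0,-0.5, 0,0,0,0,0,0,-0.4, 0,0,0,0,0,0,-0.2, 0,0,0,0,0,0,0, 0,0,0,0,0,0,0]' && python3 -m jog '[0,0,-15,0,0,0,0, 0,0,-40,0,0,0,0, 0,0,-50,0,0,0,0, 0,0,-50,0,0,0,0,0,0,-45,0,0,0,0,0,0,0,0,0,0,0]'; python3 - <<'E'
from h import *
go([.605,.20,.2],1.3)
w=ctrl.get_image("wrist");cv2.imwrite("pics/w5.png",w["pixels"][:,:,::-1])
E
```

```text
time: 7.65
tool_pos: [0.5476, -0.2298, 0.0005]
eef_rot: [[0.995, 0.1, -0.0], [0.1, -0.995, 0.0], [-0.0, -0.0, -1.0]]
ft_force: [-3.6, 1.3, 11.0]
finger_gap: 0.175
time: 8.15
tool_pos: [0.547, -0.2298, -0.0017]
eef_rot: [[0.995, 0.1, -0.001], [0.1, -0.995, 0.0], [-0.001, -0.0, -1.0]]
ft_force: [0.8, -0.4, 2.2]
finger_gap: 0.499
time: 8.75
tool_pos: [0.5527, -0.2314, 0.2082]
eef_rot: [[0.995, 0.1, 0.016], [0.1, -0.995, -0.006], [0.015, 0.007, -1.0]]
ft_force: [1.1, -1.1, 0.8]
finger_gap: 0.502
rot [ 0.007 -0.015  0.077]
shift after rot mm [  62.1 -430.1    8.2]
t 8.75 shift mm [  95.  -424.     6.5] pos [ 0.5527 -0.2314  0.2082] F [ 1.09 -1.12  0.78] gap 0.502
```

View pics/w5.png

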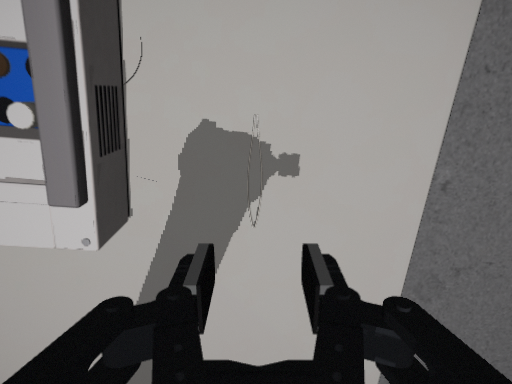

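The forceps lie flat at about (255,170), with open bench between them and the machine and well inside the table edge. Next I'll go behind the handle with the gripper shut.

```bash
python3 -m jog '[0,0,0,0.007,-0.015,0.077,-1, 6,-43,0,0,0,0,-1, 6,-43,0,0,0,0,-1, 6,-43,0,0,0,0,-1, 6,-43,0,0,0,0,-1, 6,-43,0,0,0,0,-1, 6,-43,0,0,0,0,-1, 6,-43,0,0,0,0,-1]' && python3 -m jog '[6,-43,0,0,0,0,-1, 6,-43,0,0,0,0,-1, 5,-33,0,0,0,0,-1,0,0,0,0,0,0,-1,0,0,0,0,0,0,-1]'; python3 - <<'E'
from h import *
go([.607,.183,.104],1.3)
w=ctrl.get_image("wrist");cv2.imwrite("pics/w6.png",w["pixels"][:,:,::-1])
E
```

```text
time: 9.6
tool_pos: [0.5808, 0.0736, 0.1984]
eef_rot: [[1.0, 0.023, -0.019], [0.023, -1.0, 0.006], [-0.019, -0.006, -1.0]]
ft_force: [1.4, -0.3, -0.8]
finger_gap: -0.001
time: 10.1
tool_pos: [0.595, 0.1925, 0.1988]
eef_rot: [[0.999, 0.026, -0.019], [0.026, -1.0, 0.005], [-0.019, -0.006, -1.0]]
ft_force: [-0.2, -0.5, 0.3]
finger_gap: -0.0
rot [-0.006  0.019  0.004]
shift after rot mm [11.8  9.8 94.8]
t 10.1 shift mm [13.5 10.4 94.6] pos [0.595  0.1925 0.1988] F [-0.17 -0.49  0.27] gap -0.0
```

View pics/w6.png

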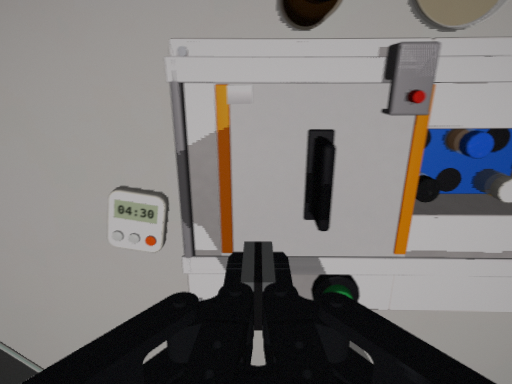

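The closed fingers are to the +y side of the handle (handle at about (322,180), fingers at column 258). The rear orange strip is at column 222. I'll descend.

```bash
python3 -m jog '[12,5,0,-0.006,0.019,0.004,-1, 0,0,40,0,0,0,-1, 0,0,35,0,0,0,-1, 0,0,15,0,0,0,-1, 0,0,0,0,0,0,-1]'; python3 - <<'E'
from h import *
go([.607,.168,.104],1.3)
w=ctrl.get_image("scene");cv2.imwrite("pics/s6.png",w["pixels"][:,:,::-1])
w=ctrl.get_image("wrist");cv2.imwrite("pics/w7.png",w["pixels"][:,:,::-1])
E
```

```text
time: 10.65
tool_pos: [0.6074, 0.1836, 0.107]
eef_rot: [[1.0, 0.016, -0.002], [0.016, -1.0, -0.003], [-0.002, 0.003, -1.0]]
ft_force: [0.1, -1.2, -0.6]
finger_gap: 0.001
rot [ 0.003  0.002 -0.006]
shift after rot mm [-0.7 15.6  3. ]
t 10.65 shift mm [-0.6 15.6  3. ] pos [0.6074 0.1836 0.107 ] F [ 0.1  -1.25 -0.61] gap 0.001
```

View pics/s6.png

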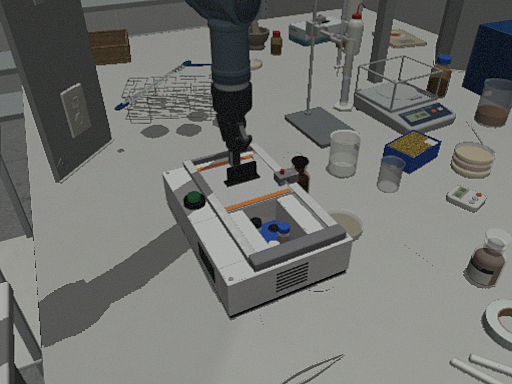

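View pics/w7.png

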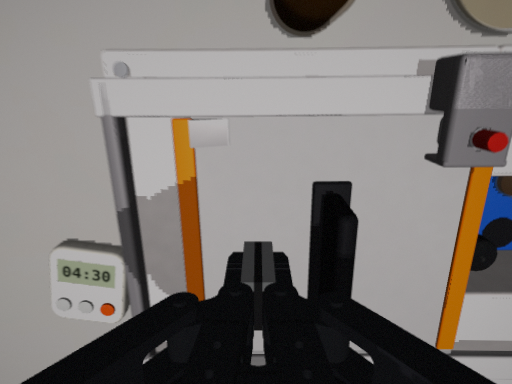

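The fingers stand behind the handle, at the middle of it. Now I'll push along tool +y.

```bash
python3 -m jog '[0,12,2,0,0,-0.006,-1, 0,14,0,0,0,0,-1, 0,14,0,0,0,0,-1, 0,14,0,0,0,0,-1, 0,14,0,0,0,0,-1, 0,14,0,0,0,0,-1, 0,14,0,0,0,0,-1, 0,8,0,0,0,0,-1]'; python3 - <<'E'
from h import *
go([.611,.02,.104],1.3)
w=ctrl.get_image("top");cv2.imwrite("pics/t7.png",cv2.resize(w["pixels"][110:310,130:380,::-1],None,fx=3,fy=3))
w=ctrl.get_image("wrist");cv2.imwrite("pics/w8.png",w["pixels"][:,:,::-1])
E
```

```text
time: 11.55
tool_pos: [0.6116, 0.0799, 0.108]
eef_rot: [[1.0, 0.023, 0.003], [0.023, -1.0, -0.001], [0.003, 0.001, -1.0]]
ft_force: [1.4, 1.2, 0.2]
finger_gap: -0.001
rot [ 0.001 -0.003 -0.   ]
shift after rot mm [-2.  59.9  4. ]
t 11.55 shift mm [-2.  59.9  4. ] pos [0.6116 0.0799 0.108 ] F [1.45 1.16 0.23] gap -0.001
```

View pics/w8.png

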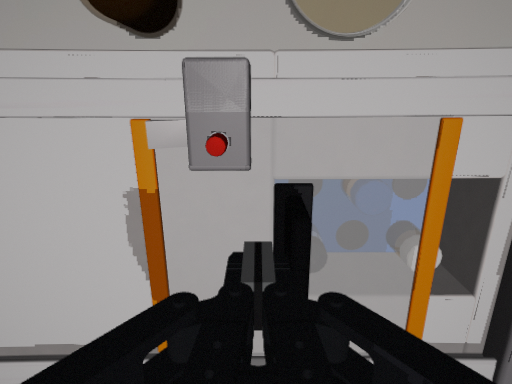

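View pics/t7.png

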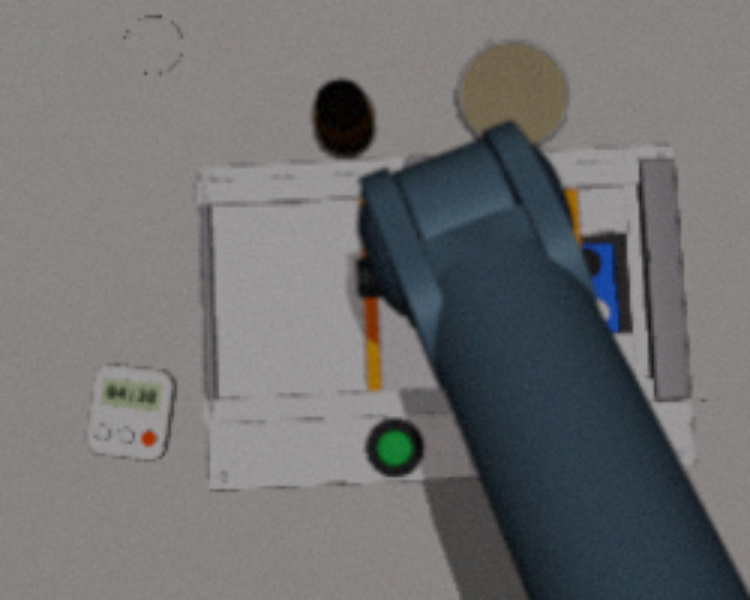

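The guard is moving (about 1 N), and the wedge block at (165,133) is just about to reach the latch at (217,115). I'll push on slowly.

```bash
python3 -m jog '[-1,8,2,0,0,0,-1, 0,8,0,0,0,0,-1, 0,6,0,0,0,0,-1, 0,4,0,0,0,0,-1, 0,4,0,0,0,0,-1]'; python3 - <<'E'
from h import *
go([.611,.02,.104],1.3)
w=ctrl.get_image("wrist");cv2.imwrite("pics/w9.png",w["pixels"][:,:,::-1])
E
```

```text
time: 12.15
tool_pos: [0.6107, 0.0567, 0.1058]
eef_rot: [[1.0, 0.027, 0.003], [0.027, -1.0, 0.006], [0.003, -0.006, -1.0]]
ft_force: [0.8, 7.5, -1.6]
finger_gap: -0.004
rot [-0.006 -0.003  0.004]
shift after rot mm [-0.6 36.7  1.8]
t 12.15 shift mm [-0.7 36.7  1.6] pos [0.6107 0.0567 0.1058] F [ 0.78  7.54 -1.56] gap -0.004
```

View pics/w9.png

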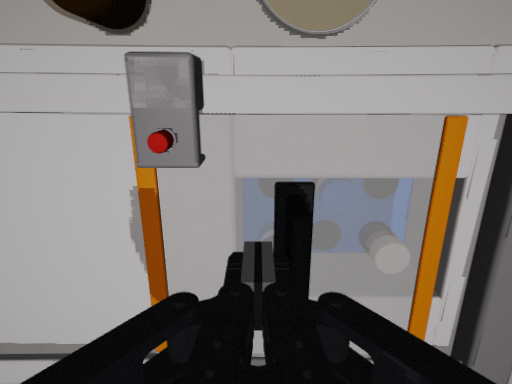

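The wedge is now under the latch and the push reads 7.5 N, as expected. I'll continue.

```bash
python3 -m jog '[0,4,0,0,0,0,-1, 0,4,0,0,0,0,-1, 0,4,0,0,0,0,-1, 0,3,0,0,0,0,-1]'; python3 -m jog '[0,3,0,0,0,0,-1, 0,2,0,0,0,0,-1,0,0,0,0,0,0,-1]';  python3 - <<'E'
from h import *
go([.611,.02,.104],1.3)
w=ctrl.get_image("wrist");cv2.imwrite("pics/w10.png",w["pixels"][:,:,::-1])
E
```

```text
time: 12.6
tool_pos: [0.611, 0.0439, 0.1058]
eef_rot: [[1.0, 0.03, 0.003], [0.029, -1.0, 0.007], [0.003, -0.007, -1.0]]
ft_force: [-0.3, 2.7, -0.1]
finger_gap: -0.003
time: 12.9
tool_pos: [0.6112, 0.0373, 0.1059]
eef_rot: [[1.0, 0.027, 0.003], [0.027, -1.0, 0.006], [0.003, -0.006, -1.0]]
ft_force: [-0.2, 8.1, -1.6]
finger_gap: 0.001
rot [-0.006 -0.003  0.005]
shift after rot mm [-0.6 17.3  1.9]
t 12.9 shift mm [-0.7 17.3  1.8] pos [0.6112 0.0373 0.1059] F [-0.24  8.11 -1.56] gap 0.001
```

View pics/w10.png

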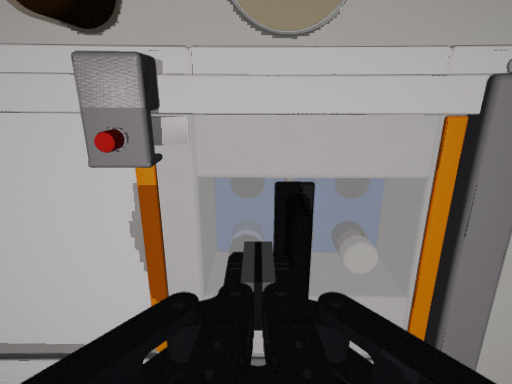

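```bash
python3 -m jog '[0,2,0,0,0,0,-1, 0,1,0,0,0,0,-1,0,0,0,0,0,0,-1]';python3 -m jog '[0,2,0,0,0,0,-1, 0,1,0,0,0,0,-1,0,0,0,0,0,0,-1]';  python3 - <<'E'
from h import *
go([.611,.02,.104],1.3)
w=ctrl.get_image("scene");cv2.imwrite("pics/s11.png",cv2.resize(w["pixels"][140:300,150:360,::-1],None,fx=3.7,fy=3.7,interpolation=cv2.INTER_CUBIC))
E
```

```text
time: 13.25
tool_pos: [0.6112, 0.0373, 0.1059]
eef_rot: [[1.0, 0.029, 0.003], [0.029, -1.0, 0.009], [0.003, -0.009, -1.0]]
ft_force: [0.5, 11.1, -1.8]
finger_gap: 0.001
time: 13.55
tool_pos: [0.6111, 0.0372, 0.1059]
eef_rot: [[1.0, 0.031, 0.003], [0.031, -0.999, 0.013], [0.004, -0.013, -1.0]]
ft_force: [0.3, 13.9, -1.6]
finger_gap: -0.0
rot [-0.013 -0.004  0.008]
shift after rot mm [-0.5 17.2  1.9]
t 13.55 shift mm [-0.7 17.2  1.7] pos [0.6111 0.0372 0.1059] F [ 0.34 13.88 -1.63] gap -0.0
```

View pics/s11.png

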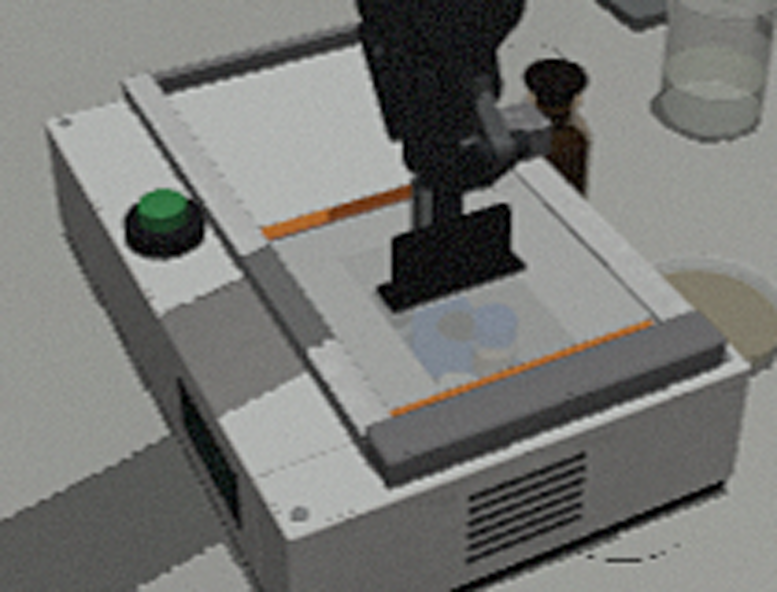

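The force rises to 14 N without any movement, so the guard is hard against the stop bar. I'll back off, lift and check the latch.

```bash
python3 -m jog '[0,-15,0,0,0,0,-1, 0,-15,0,0,0,0,-1, 0,0,-35,0,0,0,-1, 0,0,-40,0,0,0,-1, -35,-20,0,0,0,0,-1,-35,-25,0,0,0,0,-1,-40,-20,0,0,0,0,-1,0,0,0,0,0,0,-1]';  python3 - <<'E'
from h import *
go([.4995,.1214,.15],1.3)
for n in ["scene","top"]:
    w=ctrl.get_image(n);b=(140,300,150,360,3.7) if n=="scene" else (110,310,130,380,3)
    cv2.imwrite(f"pics/{n}12.png",cv2.resize(w["pixels"][b[0]:b[1],b[2]:b[3],::-1],None,fx=b[4],fy=b[4],interpolation=cv2.INTER_CUBIC))
w=ctrl.get_image("wrist");cv2.imwrite("pics/w12.png",w["pixels"][:,:,::-1])
print(proj(w,[[.4995,.1214,.106]]))
E
```

```text
time: 14.4
tool_pos: [0.4927, 0.1211, 0.1795]
eef_rot: [[1.0, 0.031, -0.002], [0.031, -1.0, -0.002], [-0.003, 0.002, -1.0]]
ft_force: [0.2, 0.4, -0.5]
finger_gap: -0.002
rot [0.002 0.003 0.009]
shift after rot mm [ 6.8 -0.2 29.5]
t 14.4 shift mm [ 6.9 -0.2 29.5] pos [0.4927 0.1211 0.1795] F [ 0.24  0.43 -0.46] gap -0.002
[[254.21212922 204.05701827]]
```

View pics/scene12.png

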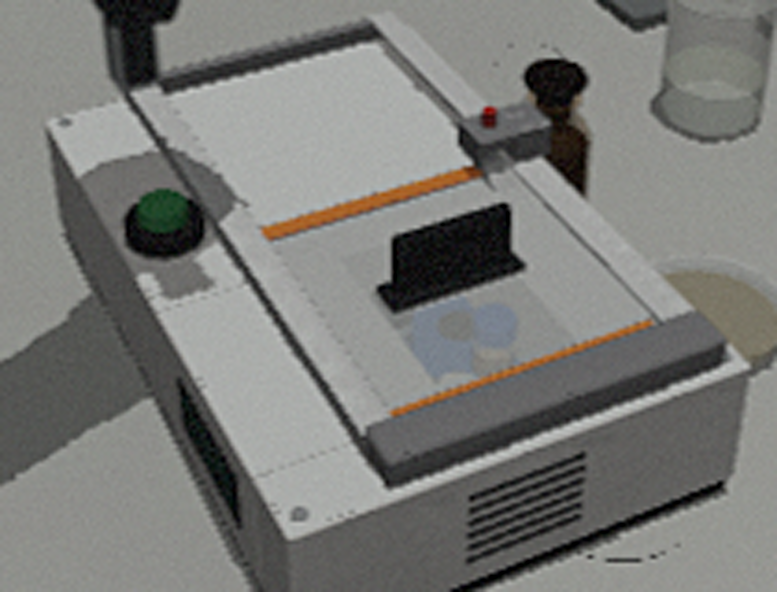

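View pics/top12.png

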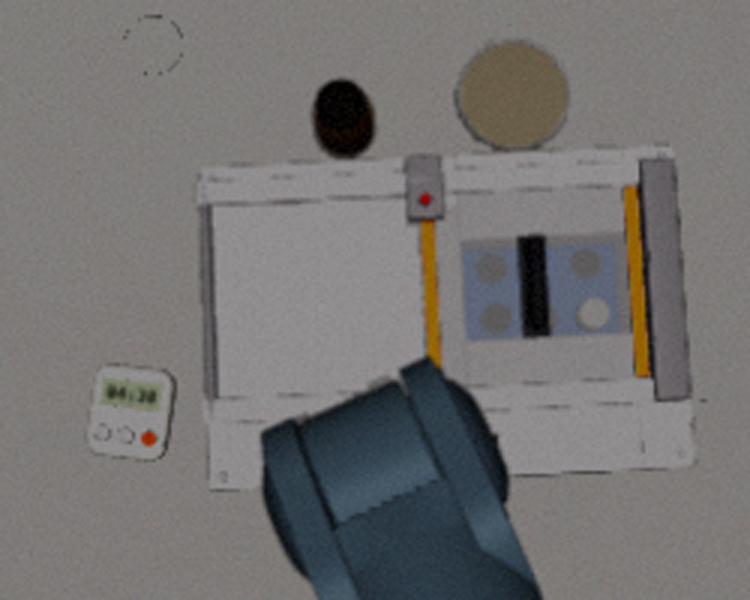

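View pics/w12.png

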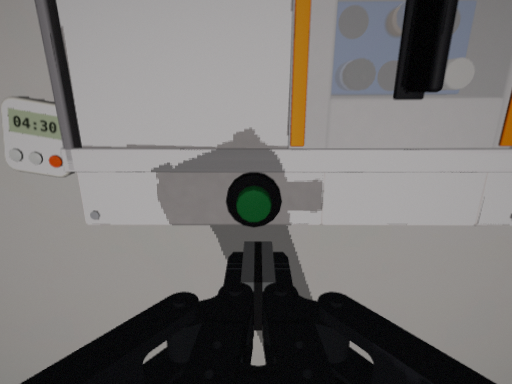

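The guard is shut: its strip meets the bar, the handle is over the well, and the red pin is back at its rest position of (489,117) in the scene and (425,199) in the top view. The push also dropped from about 7.5 to 2.7 N about 6.6 mm before the stop. The button shows at (254,203) in the wrist view against a predicted (254,204). I'll check the pin numerically and then press.

```bash
python3 - <<'E'
from h import *
a=cv2.imread("pics/scene0.png").astype(int);b=ctrl.get_image("scene")["pixels"][:,:,::-1].astype(int)
for i in (a,b):
    s=i[160:185,270:295];w=np.clip(s[:,:,2]-np.maximum(s[:,:,0],s[:,:,1])-20,0,None);y,x=np.mgrid[160:185,270:295];print((w*x).sum()/w.sum(),(w*y).sum()/w.sum(),(w>0).sum())
E
python3 -m jog '[7,0,20,0.002,0.003,0.009,-1, 0,0,20,0,0,0,-1, 0,0,20,0,0,0,-1, 0,0,6,0,0,0,-1, 0,0,0,0,0,0,-1]'; python3 - <<'E'
from h import *
go([.4995,.1214,.106],1.3)
E
```

```text
281.8411078717201 170.26239067055394 20
281.86151797603196 170.31691078561917 21
time: 15.1
tool_pos: [0.5071, 0.118, 0.1139]
eef_rot: [[1.0, 0.014, 0.005], [0.014, -1.0, 0.002], [0.005, -0.002, -1.0]]
ft_force: [0.3, 0.1, 0.7]
finger_gap: 0.001
rot [-0.002 -0.005 -0.009]
shift after rot mm [-7.5 -3.6  7.9]
t 15.1 shift mm [-7.5 -3.5  7.8] pos [0.5071 0.118  0.1139] F [0.29 0.11 0.69] gap 0.001
```

```bash
python3 -m jog '[-7,-3,0,-0.002,-0.005,0,-1, 0,0,3,0,0,0,-1, 0,0,0,0,0,0,-1]'; python3 -m jog '[0,0,3,0,0,0,-1, 0,0,0,0,0,0,-1]';python3 -m jog '[0,0,3,0,0,0,-1, 0,0,0,0,0,0,-1]'; python3 - <<'E'
from h import *
go([.4995,.1214,.106],1.3)
w=ctrl.get_image("wrist");cv2.imwrite("pics/w13.png",w["pixels"][:,:,::-1])
E
```

```text
time: 15.4
tool_pos: [0.5, 0.1224, 0.1123]
eef_rot: [[1.0, 0.016, 0.003], [0.016, -1.0, 0.001], [0.003, -0.001, -1.0]]
ft_force: [-0.8, -0.6, 0.6]
finger_gap: 0.001
time: 15.6
tool_pos: [0.4997, 0.122, 0.1087]
eef_rot: [[1.0, 0.016, 0.002], [0.016, -1.0, 0.0], [0.002, -0.0, -1.0]]
ft_force: [-0.1, -0.4, 0.2]
finger_gap: -0.0
time: 15.8
tool_pos: [0.5002, 0.1221, 0.1059]
eef_rot: [[1.0, 0.016, 0.002], [0.016, -1.0, 0.001], [0.002, -0.001, -1.0]]
ft_force: [0.3, 0.1, 2.5]
finger_gap: -0.001
rot [-0.001 -0.002 -0.007]
shift after rot mm [-0.7  0.7 -0.1]
t 15.8 shift mm [-0.7  0.7 -0.1] pos [0.5002 0.1221 0.1059] F [0.29 0.09 2.47] gap -0.001
```

View pics/w13.png

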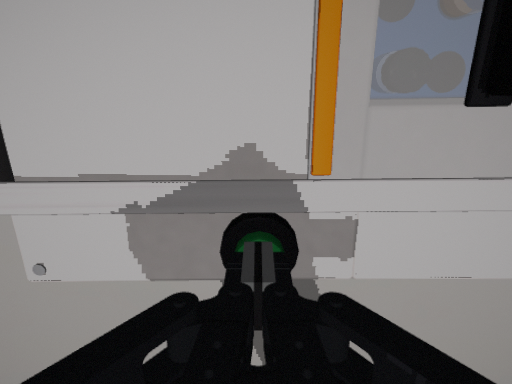

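The fingertip is on the button, inside the black collar, and reads 2.5 N. I'll press fully.

```bash
python3 -m jog '[0,0,3,0,0,0,-1, 0,0,2,0,0,0,-1, 0,0,0,0,0,0,-1]'; python3 -m jog '[0,0,2,0,0,0,-1, 0,0,1,0,0,0,-1,0,0,0,0,0,0,-1]'; python3 -m jog '[0,0,2,0,0,0,-1, 0,0,0,0,0,0,-1,0,0,0,0,0,0,-1]'
```

```text
time: 16.15
tool_pos: [0.5003, 0.1221, 0.1012]
eef_rot: [[1.0, 0.016, 0.002], [0.016, -1.0, 0.0], [0.002, -0.0, -1.0]]
ft_force: [-0.6, -0.7, 4.3]
finger_gap: 0.002
time: 16.45
tool_pos: [0.5004, 0.1222, 0.1008]
eef_rot: [[1.0, 0.016, 0.002], [0.016, -1.0, -0.001], [0.002, 0.001, -1.0]]
ft_force: [-6.4, -2.9, 19.3]
finger_gap: -0.001
time: 16.75
tool_pos: [0.5005, 0.1222, 0.1006]
eef_rot: [[1.0, 0.016, 0.002], [0.016, -1.0, -0.002], [0.002, 0.002, -1.0]]
ft_force: [-10.5, -4.1, 30.4]
finger_gap: -0.002
```

The button bottomed out after about 6 mm of travel. I'll release, retreat and check.

```bash
python3 -m jog '[0,0,-10,0,0,0,-1, 0,0,-20,0,0,0,-1, 0,0,-40,0,0,0,-1, 0,0,-40,0,0,0,-1, 0,0,-40,0,0,0,-1,-40,-20,0,0,0,0,-1,-40,-20,0,0,0,0,-1,0,0,0,0,0,0,-1]';  python3 - <<'E'
from h import *
go([.4995,.1214,.15],1.3)
for n in ["scene","top"]:
    w=ctrl.get_image(n);cv2.imwrite(f"pics/{n}14.png",w["pixels"][:,:,::-1])
E
```

```text
time: 17.55
tool_pos: [0.4133, 0.1636, 0.2446]
eef_rot: [[1.0, 0.023, -0.002], [0.023, -1.0, -0.001], [-0.002, 0.001, -1.0]]
ft_force: [-0.1, 0.0, 0.3]
finger_gap: -0.001
rot [0.001 0.002 0.001]
shift after rot mm [85.3 44.2 94.6]
t 17.55 shift mm [85.4 44.2 94.5] pos [0.4133 0.1636 0.2446] F [-0.06  0.05  0.35] gap -0.001
```

View pics/scene14.png

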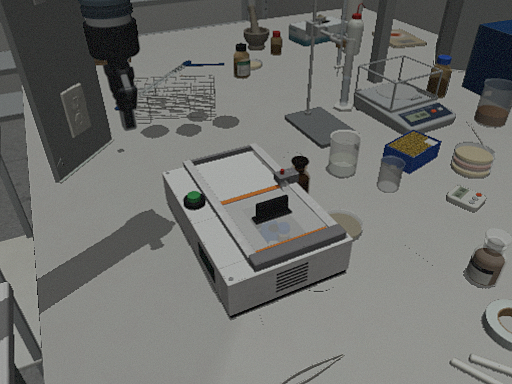

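View pics/top14.png

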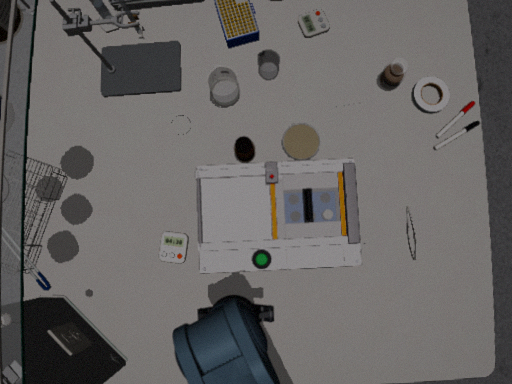

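The guard is shut, the pin is down and the button is back up. The forceps lie on the bench at (411,233) in the top view, and the bottle, dish and timer have not moved. I'll hand in.

```bash
python3 -c "
from plant import ctrl
ctrl.hand_in();print(ctrl.sense()['time'])"
```

```text
the job is handed in; nothing more can be done
the job is handed in; nothing more can be done
```

The job is done and handed in at about 17.6 s. I lifted the forceps off the shaker and laid them flat on the bench to its right. I then pushed the guard shut and pressed the green start button once the guard was locked.

**Guard and latch:**
- The push dropped from about 7.5 N to 2.7 N roughly 7 mm before the end, as it should when the plunger drops.
- After that the guard was hard against the stop: the force rose to 14 N with no movement.
- Before I pressed the button, the red pin was back within 0.1 pixel of its rest position. I did not test the lock by pulling the guard back.

**Button:** It went down about 6 mm until it bottomed out, with a peak of about 30 N at the wrist, and then sprang back.

**Last pictures:** The guard is shut, and the forceps lie clear of the machine. The bottle, petri dish and timer are where they were, and the arm is touching nothing.

**Small disagreements:**
- Heights measured from the two cameras together read about 4 mm low at the shaker's corners, so I used contact force for the final heights.
- A rough estimate from the top picture put the handle about 4 mm short of its shut position. I took that as measuring error, because the hard stop and the pin both showed the guard shut.
- The fingertips touched something with about 5.6 N while gripping the forceps. They pressed on the bench with about 11 N while setting them down.

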